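Ring for a colleague and point out which sample goes in which analyser

ROBOT

A 6-joint arm with a two-finger parallel gripper is mounted at the origin on the work surface. World frame = base frame: x ahead of the robot, y to its left, z up, the work surface at z = 0. Lengths are in m, angles in degrees, forces in N, time in s.
With the tool pointing down it reaches from about 0.3 to 0.75 m from the base axis. Payload 8.5 kg.
Tool frame: the origin (TCP) lies on the centre line of the jaws, within the pads' length; the fingertips stand 17 mm ahead of it and the grasp point (between the pads) lies 2 mm behind it; z points along the fingers, y is the direction in which the jaws open and shut (so a half turn about z gives the same grasp; the last joint's range is limited). The gripper opens to 85 mm and grips with 20 to 120 N. Pads are 22 mm wide; open, the fingers measure 114 mm over their backs; the gripper's body (76 mm by 85 mm) begins 54 mm behind the grasp point. The pads swing forward as they close: fully open they stand 13 mm farther back than shut.
Start: joints at [57.279, 21.807, 74.336, -0, 83.858, -12.336], TCP at [0.192, 0.516, 0.227] pointing down, gripper open.
Joint ranges: [-178.18, 178.18], [-50.72, 133.34], [12.68, 142.11], [-81.47, 261.47], [9.98, 163.14], [-165.26, 165.26]. Speed limits (degrees/s): [136.94, 136.94, 180, 180, 180, 180].

INTERFACE

Orientations are given as a 3x3 rotation matrix whose columns are the frame's x, y, z axes.
In Python, from rig import env, imaging, close_job gives the robot as it stands.
- The arm moves only by the tool step_arm, never from a script. Its argument "steps" is one flat list of numbers, 7 for each row, row after row: the opening, from 0 (shut) to 1 (fully open), then the shift along the tool's x, y, z as a fraction of full scale, then the turn, a rotation vector about the tool's x, y, z as a fraction of full scale. A call has 1 to 10 rows; each row is the pose to reach, as a shift and turn from the pose commanded when the call began, along the tool's axes at that moment; what a row does not reach only later rows make up. Full scale, the value 1, is 0.3 m for a shift and 45 degrees for a turn. A row lasts 1/10 s, in which the tool goes at most 50 mm and 8.59 degrees, less where a joint would pass 70% of its speed; a pose out of reach is approached as far as the arm can. A call with a number of a shift or a turn outside -1 to 1 is refused whole. A call with a gripper value outside its range is refused whole. The fingers move at their own pace and stop on an object; "grip_force" is the grip in N (left out, the last holds). Time passes only in rows, so rows that repeat a pose let the fingers close. It gives the time, the measured TCP pose, the force and the opening at its end, in the units of the state.
- env.observe(): the state, without advancing time (a new reading comes with each control period).
- imaging.get_image(name): name is "side" or "top"; returns (picture, depth): 480x640x3 uint8, blue, green, red; 480x640 float32, m along the optical axis (not along the pixel's ray), 0 where there is no reading.
- imaging.get_calibration(name): a dict with "camera_matrix" (3x3 intrinsics, pixels), "world_from_camera" (4x4, takes a point from camera to world coordinates). Camera axes: x right, y down, z forward; pixel columns grow to the right and rows downward; lengths in m; the calibration is good to about 2 mm. A picture is of the moment at which its call begins. get_calibration takes no time and is no camera call.
- close_job(): hands the job in, once; it reports no verdict.
Trained networks look in the newest picture that a camera, given by its name, has taken for a name from the list of things; names that differ only in an ending like _2 or _b are one class to them, and where a whole thing is asked for, a point or a joint stands for the part that bears it (a point fixed in the world has none). Each returns a list of dicts, best first, with "score" (0 to 1); they miss things now and then, are a little off and sometimes report something else, mostly with a low value. They report only what shows in the picture. A call takes as long as a camera call.
- imaging.spot_in(camera, target): "pixel" ([column, row] in pixels, amid what is visible of it).
- imaging.regions_of(camera, target): "mask" (480x640 bool, what is visible of it) and "pixel" ([column, row] in pixels, amid what is visible of it).
- imaging.pinpoint(camera, target): "pixel" ([column, row] in pixels: a listed point, or the origin of a listed thing).
The state is a dict: "time_s": time; "q": joint angles; "qvel": joint speeds; "joint_efforts": joint torques, N m; "position": TCP position; "tool_rot": TCP orientation; "ft_force": force on the tool from outside, world axes, zero at the start; "wrist_torque": the same for the moment, N m; "grip_width": finger opening in m.
Only numpy, scipy, OpenCV 4.12 (cv2) and the standard library are available. Lean on these libraries where they do the work, as an engineer would, in place of code of your own. Each camera call takes 0.05 s, during which the arm holds its last target.

TASK

Call a colleague by pressing the counter bell's plunger right down with the fingertips and letting it spring back up. Then show what to do: point down with the fingertips at the green-capped tube from a couple of centimetres above its cap for two seconds, and after that point in the same way at the sample well on top of the blue analyser for two seconds. Touch nothing but the bell, leave everything standing where it is, and do not hover low over any other tube or over the grey analyser's well on the way.

Things in the scene. Friction and masses are not known exactly. Their poses are not given: they have to be found in the camera images.
- green_tube_cap (a point): centre of the flat top of the green cap of a sample tube. Cap 18 mm across, 20 mm tall, its top 96 mm above the table; clear tube 12.6 mm across with a white label below it. z points up. The tube stands loose in the rack.
- green_tube: the whole green-capped tube, 86 mm tall, 15 g; origin at the centre of its foot, 10 mm above the table in a rack hole, z up
- red_tube_cap (a point): centre of the flat top of the red cap of a sample tube. Cap 18 mm across, 20 mm tall, its top 96 mm above the table; clear tube 12.6 mm across with a white label below it. z points up. The tube stands loose in the rack.
- red_tube: the whole red-capped tube, 86 mm tall, 15 g; origin at the centre of its foot, 10 mm above the table in a rack hole, z up
- lilac_tube_cap (a point): centre of the flat top of the lilac cap of a sample tube. Cap 18 mm across, 20 mm tall, its top 96 mm above the table; clear tube 12.6 mm across with a white label below it. z points up. The tube stands loose in the rack.
- lilac_tube: the whole lilac-capped tube, 86 mm tall, 15 g; origin at the centre of its foot, 10 mm above the table in a rack hole, z up
- orange_tube_cap (a point): centre of the flat top of the orange cap of a sample tube. Cap 18 mm across, 20 mm tall, its top 96 mm above the table; clear tube 12.6 mm across with a white label below it. z points up. The tube stands loose in the rack.
- orange_tube: the whole orange-capped tube, 86 mm tall, 15 g; origin at the centre of its foot, 10 mm above the table in a rack hole, z up
- black_tube_cap (a point): centre of the flat top of the black cap of a sample tube. Cap 18 mm across, 20 mm tall, its top 96 mm above the table; clear tube 12.6 mm across with a white label below it. z points up. The tube stands loose in the rack.
- black_tube: the whole black-capped tube, 86 mm tall, 15 g; origin at the centre of its foot, 10 mm above the table in a rack hole, z up
- rack: dark blue fixed block, 115 x 165 x 50 mm tall (x, y, z), origin at the centre of its underside. Six holes 15 mm wide and 40 mm deep, 2 rows by 3, 50 mm apart, at x = -25 or 25 and y = -50, 0 or 50 mm of its frame; five hold tubes. Which tube is where changes.
- bell: black counter bell, a low dome 84 mm across and 41 mm high, 0.4 kg, standing loose on the table; origin at the centre of its underside, z up
- plunger_top (a point): centre of the top of the bell's steel plunger button, 22 mm across, 56 mm above the table when up, in the middle of the dome. It is pressed straight down.
- plunger (a joint): travel of the bell plunger in m: 0 up, 0.006 fully down (mechanical stop). A spring returns it; about 1 N starts it and 4 N holds it fully down.
- blue_analyser: fixed desktop analyser, 180 x 180 mm, white base, navy blue raised deck 115 mm high over its far part, sloping screen on its front (-x) side; origin at the centre of its underside. The two analysers may change places.
- blue_analyser_well (a point): centre of the mouth of the blue analyser's sample well: a black opening in a white round collar 46 mm across that stands 8 mm proud of the deck; the mouth is 123 mm above the table, 20 mm behind (+x of) the analyser's origin. z up.
- grey_analyser: fixed desktop analyser, 180 x 180 mm, white base, mid grey raised deck 115 mm high over its far part, sloping screen on its front (-x) side; origin at the centre of its underside. The two analysers may change places.
- grey_analyser_well (a point): centre of the mouth of the grey analyser's sample well: a black opening in a white round collar 46 mm across that stands 8 mm proud of the deck; the mouth is 123 mm above the table, 20 mm behind (+x of) the analyser's origin. z up.
- reader_left: red hand-held reader lying flat, 150 x 75 x 37 mm, loose; origin at the centre of its underside
- reader_right: red hand-held reader lying flat, 150 x 75 x 37 mm, loose; origin at the centre of its underside
- strip_jar: small white jar, 42 mm across, 62 mm tall, loose; origin at the centre of its underside
- carton: whitish carton 50 x 60 x 90 mm tall, loose; origin at the centre of its underside

How it is judged:
By the outcome, as a careful person would: the job done as asked, in the order asked, and still so for the second after the job is handed in, with the robot touching nothing.
It also fails if it takes over 58 s, if anything falls off the work surface, if the arm or the gripper's body presses on something with over 40 N, if the wrist force passes 120 N, or if a joint passes its speed limit or range.

## Working session

There is one attempt and no reset: what is moved stays moved. The work goes in short steps, Python scripts to look and compute and a tool call to move; the robot and the scene stay as the last step left them, time stands still between calls to the robot, and variables do not carry over. Pictures are saved under pics/ and viewed, and the job is handed in when it is done.

Besides the shell and the picture viewer there is one more tool, called after "Emit:" as name(argument=value, ...) on one line, values as JSON. step_arm: Moves the arm, as the interface text tells. Shift numbers are shares of 0.3 m and turn numbers shares of 45 degrees, none past 1 either way. Its arguments: {"type":"object","properties":{"steps":{"type":"array","items":{"type":"number"}},"grip_force":{"type":"number"}},"required":["steps"]}

```bash
mkdir -p pics
cat > h.py <<'E'
import numpy as np,cv2
from rig import env,imaging,close_job
def world(cam,px,depth,off=0):
    c=imaging.get_calibration(cam);K=np.array(c["camera_matrix"]);T=np.array(c["world_from_camera"])
    p=np.linalg.inv(K)@[px[0],px[1],1]
    return (T@np.r_[p*depth,1])[:3]
def atz(cam,px,z):
    c=imaging.get_calibration(cam);K=np.array(c["camera_matrix"]);T=np.array(c["world_from_camera"])
    d=T[:3,:3]@np.linalg.inv(K)@[px[0],px[1],1];o=T[:3,3]
    return o+d*(z-o[2])/d[2]
E
python3 - <<'E'
from h import *
for c in("top","side"):
    im,d=imaging.get_image(c);cv2.imwrite(f"pics/{c}0.png",im)
    for t,z in(("plunger_top",.056),("green_tube_cap",.096),("blue_analyser_well",.123),("grey_analyser_well",.123),("red_tube_cap",.096),("lilac_tube_cap",.096),("orange_tube_cap",.096),("black_tube_cap",.096)):
        for r in imaging.pinpoint(c,t)[:2]:
            p=r["pixel"];print(c,t,round(r["score"],2),np.round(p,1),atz(c,p,z).round(4))
s=env.observe();print(s["time_s"],s["position"],s["tool_rot"],s["ft_force"],s["grip_width"])
E
```

```text
top plunger_top 0.37 [368.4 270.7] [ 0.4376 -0.1129  0.056 ]
top green_tube_cap 0.74 [164.4 213.3] [0.562  0.3194 0.096 ]
top green_tube_cap 0.49 [339.3 193.6] [ 0.6004 -0.0504  0.096 ]
top blue_analyser_well 0.64 [479.1 201.1] [ 0.5766 -0.3395  0.123 ]
top grey_analyser_well 0.88 [141.3 196.4] [0.5936 0.36   0.123 ]
top grey_analyser_well 0.44 [318.7 186.6] [ 0.6105 -0.0064  0.123 ]
top red_tube_cap 0.6 [317.  190.2] [ 0.6082 -0.0031  0.096 ]
top red_tube_cap 0.29 [338.  171.5] [ 0.6482 -0.0484  0.096 ]
top lilac_tube_cap 0.41 [318.1 164.6] [ 0.6636 -0.0061  0.096 ]
top lilac_tube_cap 0.28 [144.2 197. ] [0.5973 0.3624 0.096 ]
top orange_tube_cap 0.41 [337.  171.6] [ 0.648  -0.0462  0.096 ]
top black_tube_cap 0.57 [345.1 166.5] [ 0.6589 -0.0637  0.096 ]
top black_tube_cap 0.23 [321.3 191.1] [ 0.6062 -0.0122  0.096 ]
side plunger_top 0.66 [366.  260.7] [ 0.5943 -0.0951  0.056 ]
side green_tube_cap 0.56 [354.4 215.8] [0.6338 0.0469 0.096 ]
side green_tube_cap 0.55 [297.  158.9] [0.6103 0.402  0.096 ]
side blue_analyser_well 0.97 [415.5 307.2] [ 0.577  -0.3365  0.123 ]
side grey_analyser_well 0.73 [296.  162.3] [0.581  0.3417 0.123 ]
side red_tube_cap 0.44 [361.8 224.2] [0.634  0.0043 0.096 ]
side red_tube_cap 0.17 [326.8 418.3] [ 0.2865 -0.4803  0.096 ]
side lilac_tube_cap 0.59 [315.1 340.8] [ 0.3433 -0.3084  0.096 ]
side lilac_tube_cap 0.44 [350.  239.3] [ 0.5728 -0.04    0.096 ]
side orange_tube_cap 0.44 [366.5 238.3] [ 0.6153 -0.0547  0.096 ]
side black_tube_cap 0.5 [384.  234.2] [ 0.6675 -0.0591  0.096 ]
0.9 [0.19157223 0.51553526 0.22680571] [[-9.37375501e-01  3.48320498e-01 -1.95537958e-05]
 [ 3.48320498e-01  9.37375501e-01 -1.86354685e-05]
 [ 1.18381335e-05 -2.42794195e-05 -1.00000000e+00]] [ 1.03351576  0.59954792 -0.06662047] 0.08548377541897792
```

View pics/top0.png

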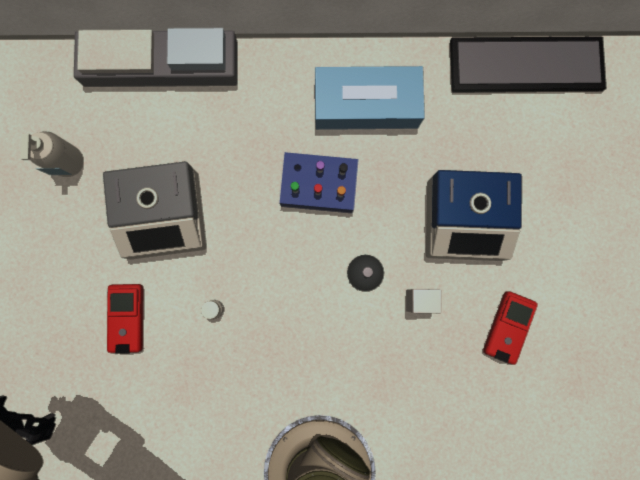

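View pics/side0.png

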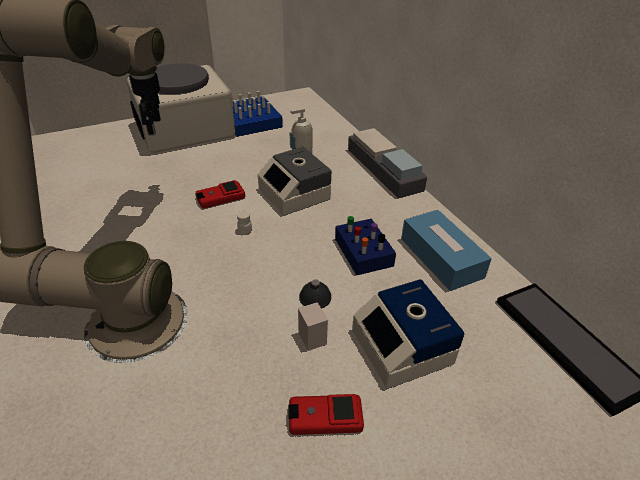

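The top view shows the green cap at about (295,187), the plunger at (368,272) and the blue well at (481,203). The detector's green pick was wrong, so I'll refine these from zoomed crops of both cameras.

Run:
```python
from h import *
W=[]
for c,pts in(("top",[(295,187),(368,272),(481,203)]),("side",[(351,221),(315,283),(416,310)])):
    im=cv2.imread(f"pics/{c}0.png")
    W.append(np.hstack([cv2.resize(im[y-16:y+16,x-16:x+16],(256,256),interpolation=cv2.INTER_NEAREST) for x,y in pts]))
    im2,d=imaging.get_image(c)
    for (x,y) in pts: print(c,(x,y),world(c,(x,y),d[y,x]).round(4))
    hsv=cv2.cvtColor(im,cv2.COLOR_BGR2HSV)
    m=cv2.inRange(hsv,(45,120,40),(80,255,255));n,l,st,ce=cv2.connectedComponentsWithStats(m)
    for i in range(1,n):
        if st[i,4]>5: print(c,"green",st[i],ce[i],atz(c,ce[i],.09))
    T=np.array(imaging.get_calibration(c)["world_from_camera"]);print(T[:3,3].round(3))
cv2.imwrite("pics/z.png",np.vstack(W))
```

```text
top (295, 187) [0.6154 0.0436 0.0968]
top (368, 272) [ 0.4347 -0.1117  0.0586]
top (481, 203) [ 0.573  -0.3442  0.1201]
top green [291 182   8   8  54] [294.38888889 185.51851852] [0.61997855 0.04508648 0.09      ]
[0.388 0.007 1.236]
side (351, 221) [0.6181 0.0372 0.0891]
side (315, 283) [ 0.4342 -0.1154  0.057 ]
side (416, 310) [ 0.5767 -0.3402  0.1177]
side green [348 216   6   9  33] [350.63636364 219.72727273] [0.61936599 0.04187168 0.09      ]
[ 0.054 -0.9    0.929]
```

View pics/z.png

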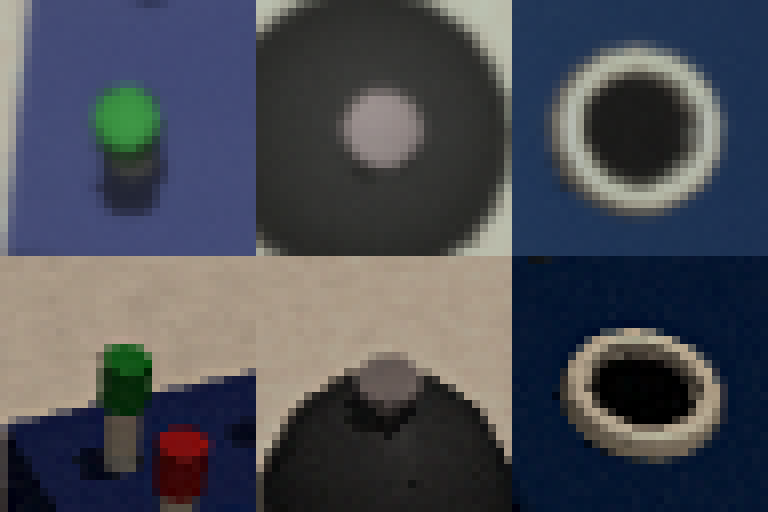

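Run:
```python
from h import *
for n,z,a,b in(("green",.096,(294.4,185.1),(350.5,217.2)),("plunger",.056,(367.3,271.4),(315,280.2)),("well",.123,(480.3,202.4),(415.5,310))):
    print(n,atz("top",a,z).round(4),atz("side",b,z).round(4))
```

```text
green [0.6197 0.0449 0.096 ] [0.6206 0.0457 0.096 ]
plunger [ 0.4361 -0.1105  0.056 ] [ 0.4389 -0.1054  0.056 ]
well [ 0.5738 -0.3419  0.123 ] [ 0.5723 -0.3434  0.123 ]
```

Emit:
step_arm(steps=[0,-0.07,-0.08,0,0,0,0,0,-0.16,-0.18,0,0,0,0,0,-0.26,-0.29,0,0,0,0,0,-0.36,-0.4,0,0,0,0,0,-0.46,-0.51,0,0,0,0,0,-0.55,-0.62,0,0,0,0,0,-0.63,-0.7,0,0,0,0,0,-0.7,-0.78,0,0,0,0,0,-0.746,-0.836,0,0,0,0,0,-0.746,-0.836,0,0,0,0], grip_force=20)

```text
time_s: 2.0
position: [0.3147, 0.2009, 0.227]
tool_rot: [[-0.936, 0.352, 0.001], [0.352, 0.936, -0.0], [-0.001, 0.0, -1.0]]
ft_force: [0.9, 0.8, 0.0]
grip_width: 0.0002
```

Emit:
step_arm(steps=[0,-0.07,-0.08,0,0,0,0,0,-0.16,-0.18,0,0,0,0,0,-0.26,-0.29,0,0,0,0,0,-0.36,-0.4,0,0,0,0,0,-0.46,-0.51,0,0,0,0,0,-0.55,-0.62,0,0,0,0,0,-0.63,-0.7,0,0,0,0,0,-0.7,-0.78,0,0,0,0,0,-0.746,-0.836,0,0,0,0,0,-0.746,-0.836,0,0,0,0])

```text
time_s: 3.0
position: [0.4374, -0.112, 0.2265]
tool_rot: [[-0.937, 0.35, -0.0], [0.35, 0.937, -0.0], [-0.0, -0.0, -1.0]]
ft_force: [0.3, 0.6, 0.4]
grip_width: -0.0001
```

```bash
cat > g.py <<'E'
import sys
from h import *
s=env.observe();p=np.array(s["position"]);R=np.array(s["tool_rot"])
print(s["time_s"],p.round(4),np.array(s["q"]).round(1),"F",np.round(s["ft_force"],2),s["grip_width"]);print(R.round(3).tolist())
if len(sys.argv)>3:
    print("frac",(R.T@(np.array(list(map(float,sys.argv[1:4])))-p)/.3).round(4))
E
python3 g.py .4365 -.110 .09
```

```text
3.0 [ 0.4374 -0.112   0.2265] [-29.4  11.9  88.9  -0.   79.2 -98.9] F [0.33 0.56 0.42] -9.181024137789307e-05
[[-0.937, 0.35, -0.0], [0.35, 0.937, -0.0], [-0.0, -0.0, -1.0]]
frac [0.0051 0.0052 0.455 ]
```

Emit:
step_arm(steps=[0,0.005,0.005,0.06,0,0,0,0,0.005,0.005,0.13,0,0,0,0,0.005,0.005,0.2,0,0,0,0,0.005,0.005,0.27,0,0,0,0,0.005,0.005,0.33,0,0,0,0,0.005,0.005,0.38,0,0,0,0,0.005,0.005,0.42,0,0,0,0,0.005,0.005,0.445,0,0,0,0,0.005,0.005,0.455,0,0,0,0,0.005,0.005,0.455,0,0,0])

```text
time_s: 4.0
position: [0.4356, -0.1081, 0.0904]
tool_rot: [[-0.938, 0.348, -0.0], [0.348, 0.938, 0.0], [0.0, 0.0, -1.0]]
ft_force: [-0.5, 0.1, -0.2]
grip_width: 0.0001
```

```bash
python3 g.py .4365 -.110 .074
python3 - <<'E'
from h import *
W=[]
for c,(x,y) in(("top",(368,272)),("side",(315,270))):
    im,d=imaging.get_image(c)
    W.append(cv2.resize(im[y-40:y+40,x-40:x+40],(400,400),interpolation=cv2.INTER_CUBIC))
cv2.imwrite("pics/b1.png",np.hstack(W))
E
```

```text
4.0 [ 0.4356 -0.1081  0.0904] [-29.1  21.4 101.8   0.   56.9 -98.8] F [-0.51  0.09 -0.16] 6.235088834202757e-05
[[-0.938, 0.348, -0.0], [0.348, 0.938, 0.0], [0.0, 0.0, -1.0]]
frac [-0.005  -0.0047  0.0546]
```

View pics/b1.png

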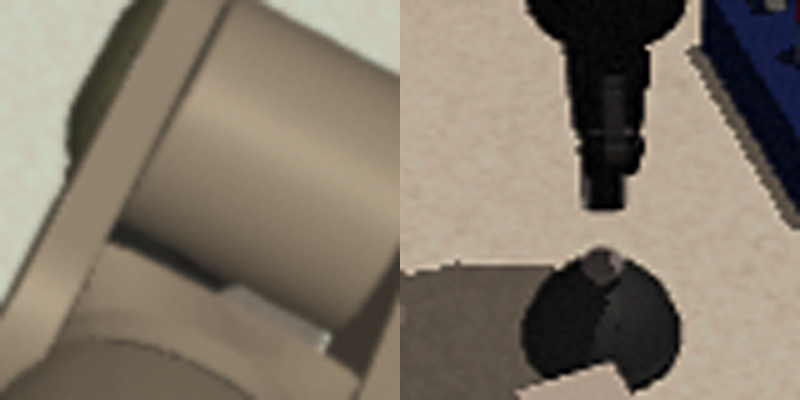

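In the side view, the shut fingertips are centred about 18 mm above the plunger. I'll press slowly and watch the force.

Emit:
step_arm(steps=[0,0,0,0.02,0,0,0,0,0,0,0.04,0,0,0,0,0,0,0.05,0,0,0,0,0,0,0.06,0,0,0,0,0,0,0.07,0,0,0,0,0,0,0.07,0,0,0])

```text
time_s: 4.7
position: [0.4354, -0.1086, 0.069]
tool_rot: [[-0.937, 0.348, -0.001], [0.348, 0.937, 0.0], [0.001, 0.0, -1.0]]
ft_force: [-0.2, 0.0, -0.5]
grip_width: 0.0
```

```bash
python3 g.py .4365 -.110 .066
```

```text
4.7 [ 0.4354 -0.1086  0.069 ] [-29.2  23.4 103.3  -0.   53.4 -98.8] F [-0.16  0.   -0.48] 3.0618149830980526e-05
[[-0.937, 0.348, -0.001], [0.348, 0.937, 0.0], [0.001, 0.0, -1.0]]
frac [-0.0052 -0.0031  0.0099]
```

Emit:
step_arm(steps=[0,0,0,0.005,0,0,0,0,0,0,0.005,0,0,0])

```text
time_s: 4.9
position: [0.4355, -0.1086, 0.0678]
tool_rot: [[-0.937, 0.348, 0.0], [0.348, 0.937, 0.0], [-0.0, 0.0, -1.0]]
ft_force: [-0.1, 0.0, -0.5]
grip_width: 0.0001
```

Emit:
step_arm(steps=[0,0,0,0.005,0,0,0,0,0,0,0.005,0,0,0])

```text
time_s: 5.1
position: [0.4355, -0.1086, 0.0662]
tool_rot: [[-0.937, 0.348, -0.0], [0.348, 0.937, 0.0], [0.0, -0.0, -1.0]]
ft_force: [-0.1, 0.7, -0.8]
grip_width: 0.0006
```

Run:
```python
from h import *
im,d=imaging.get_image("side");x,y=315,270
cv2.imwrite("pics/b2.png",cv2.resize(im[y-30:y+30,x-30:x+30],(600,600),interpolation=cv2.INTER_CUBIC))
print(env.observe()["ft_force"])
```

```text
[-0.95030545  0.15299625  0.47545713]
```

View pics/b2.png

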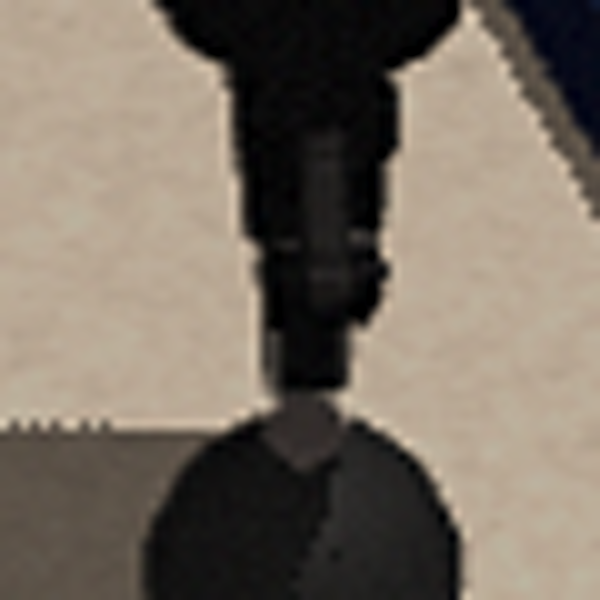

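The tips are about at the button with no clear force yet, so I'll continue.

Emit:
step_arm(steps=[0,0,0,0.005,0,0,0,0,0,0,0.005,0,0,0])

```text
time_s: 5.35
position: [0.4355, -0.1086, 0.0647]
tool_rot: [[-0.937, 0.348, -0.0], [0.348, 0.937, 0.0], [0.0, 0.0, -1.0]]
ft_force: [-0.2, 0.1, 0.4]
grip_width: -0.0001
```

Emit:
step_arm(steps=[0,0,0,0.005,0,0,0,0,0,0,0.005,0,0,0])

```text
time_s: 5.55
position: [0.4355, -0.1086, 0.0632]
tool_rot: [[-0.937, 0.348, -0.0], [0.348, 0.937, 0.0], [0.0, 0.0, -1.0]]
ft_force: [-0.1, -0.5, -0.5]
grip_width: 0.0001
```

Emit:
step_arm(steps=[0,0,0,0.005,0,0,0,0,0,0,0.005,0,0,0])

```text
time_s: 5.75
position: [0.4355, -0.1086, 0.0617]
tool_rot: [[-0.937, 0.348, -0.0], [0.348, 0.937, 0.0], [0.0, 0.0, -1.0]]
ft_force: [0.5, 0.3, 0.4]
grip_width: -0.0001
```

```bash
cat > v.py <<'E'
import sys
from h import *
f=sys.argv[1];x,y,r=map(int,sys.argv[2:5])
im,d=imaging.get_image("side")
cv2.imwrite(f,cv2.resize(im[y-r:y+r,x-r:x+r],(600,600),interpolation=cv2.INTER_CUBIC))
print(np.round(env.observe()["ft_force"],2))
c=imaging.get_calibration("side");K=np.array(c["camera_matrix"]);T=np.linalg.inv(np.array(c["world_from_camera"]))
s=env.observe();p=np.array(s["position"])
for h in(0,.010,.017):
    q=T@np.r_[p-[0,0,h],1];u=K@q[:3]/q[2];print(h,"tip px crop",((u[:2]-[x-r,y-r]+.5)*600/(2*r)).round(0), q[2])
# depth points of fingers in crop
for rr in range(y-8,y+16): print(rr,[ (world("side",(cc,rr),d[rr,cc])*1000).round(0).astype(int).tolist() for cc in (x-1,x+1)])
E
python3 v.py pics/b3.png 315 270 20
```

```text
[-0.7   0.23 -0.41]
0 tip px crop [298. 454.] 1.2307557662409145
0.01 tip px crop [297. 496.] 1.2371863765170732
0.017 tip px crop [297. 526.] 1.2416878037103842
262 [[422, -133, 148], [417, -153, 167]]
263 [[427, -122, 134], [417, -155, 166]]
264 [[429, -120, 128], [417, -155, 163]]
265 [[416, -147, 153], [415, -159, 163]]
266 [[410, -160, 163], [415, -159, 160]]
267 [[410, -159, 159], [414, -161, 159]]
268 [[409, -162, 159], [414, -162, 157]]
269 [[410, -159, 153], [411, -167, 159]]
270 [[407, -165, 156], [413, -164, 153]]
271 [[407, -164, 152], [412, -165, 150]]
272 [[414, -151, 134], [418, -154, 136]]
273 [[422, -135, 114], [425, -139, 117]]
274 [[426, -125, 101], [435, -119, 91]]
275 [[428, -121, 92], [432, -124, 94]]
276 [[427, -125, 93], [54, -900, 929]]
277 [[427, -123, 88], [434, -120, 83]]
278 [[427, -123, 84], [434, -122, 81]]
279 [[429, -121, 78], [434, -122, 77]]
280 [[430, -118, 72], [437, -115, 66]]
281 [[435, -107, 56], [440, -109, 56]]
282 [[434, -110, 56], [439, -112, 56]]
283 [[432, -113, 56], [435, -119, 60]]
284 [[432, -115, 54], [435, -119, 56]]
285 [[431, -117, 53], [435, -120, 54]]
```

View pics/b3.png

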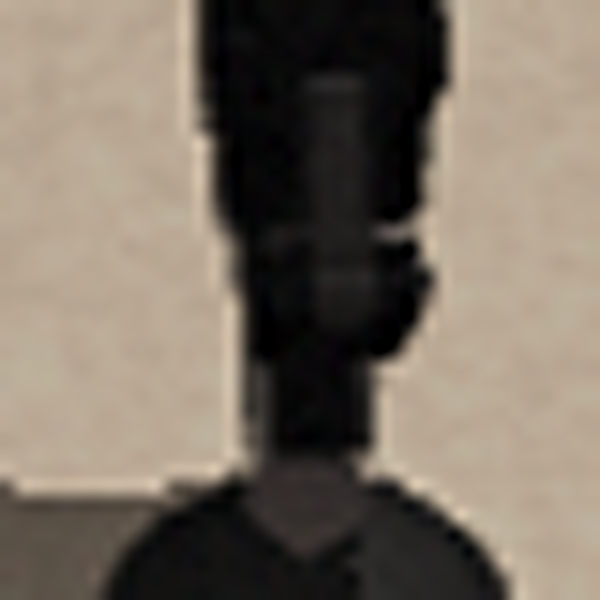

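The picture shows the tips still at or above the button, which isn't pressed. The tips evidently stand higher than the nominal 17 mm offset implies, so I'll keep going by force.

Emit:
step_arm(steps=[0,0,0,0.005,0,0,0,0,0,0,0.005,0,0,0])

```text
time_s: 6.0
position: [0.4355, -0.1086, 0.0602]
tool_rot: [[-0.937, 0.348, -0.0], [0.348, 0.937, 0.0], [0.0, 0.0, -1.0]]
ft_force: [-0.4, -0.2, 0.0]
grip_width: 0.0002
```

Emit:
step_arm(steps=[0,0,0,0.005,0,0,0,0,0,0,0.005,0,0,0])

```text
time_s: 6.2
position: [0.4355, -0.1086, 0.0587]
tool_rot: [[-0.937, 0.348, -0.0], [0.348, 0.937, 0.0], [0.0, 0.0, -1.0]]
ft_force: [0.2, -0.3, 0.1]
grip_width: -0.0002
```

```bash
python3 v.py pics/b4.png 315 270 20|head -5; python3 g.py
```

```text
[ 0.24 -0.04  0.2 ]
0 tip px crop [298. 467.] 1.2326646140146855
0.01 tip px crop [297. 509.] 1.239095224290844
0.017 tip px crop [297. 538.] 1.2435966514841552
262 [[420, -137, 152], [418, -152, 166]]
6.25 [ 0.4355 -0.1086  0.0587] [-29.2  24.4 103.9  -0.   51.7 -98.8] F [ 0.24 -0.04  0.2 ] 0.00011286527501187042
[[-0.937, 0.348, -0.0], [0.348, 0.937, 0.0], [0.0, 0.0, -1.0]]
```

View pics/b4.png

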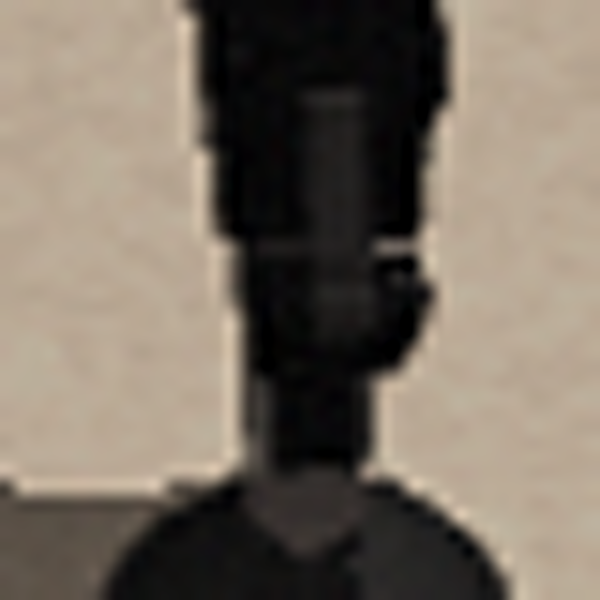

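Emit:
step_arm(steps=[0,0,0,0.005,0,0,0,0,0,0,0.005,0,0,0])

```text
time_s: 6.45
position: [0.4355, -0.1086, 0.0572]
tool_rot: [[-0.937, 0.348, -0.0], [0.348, 0.937, 0.0], [0.0, -0.0, -1.0]]
ft_force: [1.1, 1.0, 0.1]
grip_width: -0.0003
```

Emit:
step_arm(steps=[0,0,0,0.005,0,0,0,0,0,0,0.005,0,0,0])

```text
time_s: 6.65
position: [0.4355, -0.1086, 0.0557]
tool_rot: [[-0.937, 0.348, -0.0], [0.348, 0.937, 0.0], [0.0, 0.0, -1.0]]
ft_force: [0.7, 0.2, -0.0]
grip_width: 0.0001
```

Emit:
step_arm(steps=[0,0,0,0.005,0,0,0,0,0,0,0.005,0,0,0])

```text
time_s: 6.85
position: [0.4355, -0.1086, 0.0542]
tool_rot: [[-0.937, 0.348, -0.0], [0.348, 0.937, 0.0], [0.0, 0.0, -1.0]]
ft_force: [-0.5, -0.2, -0.4]
grip_width: -0.0002
```

```bash
python3 v.py pics/b5.png 315 270 20|head -5; python3 g.py
```

```text
[-0.57  1.18  0.79]
0 tip px crop [297. 486.] 1.2355604282501855
0.01 tip px crop [297. 528.] 1.241991038526344
0.017 tip px crop [296. 557.] 1.246492465719655
262 [[417, -144, 160], [420, -148, 162]]
6.9 [ 0.4355 -0.1086  0.0542] [-29.2  24.9 104.2  -0.   50.9 -98.8] F [-0.57  1.18  0.79] 0.000307529434556666
[[-0.937, 0.348, -0.0], [0.348, 0.937, 0.0], [0.0, -0.0, -1.0]]
```

View pics/b5.png

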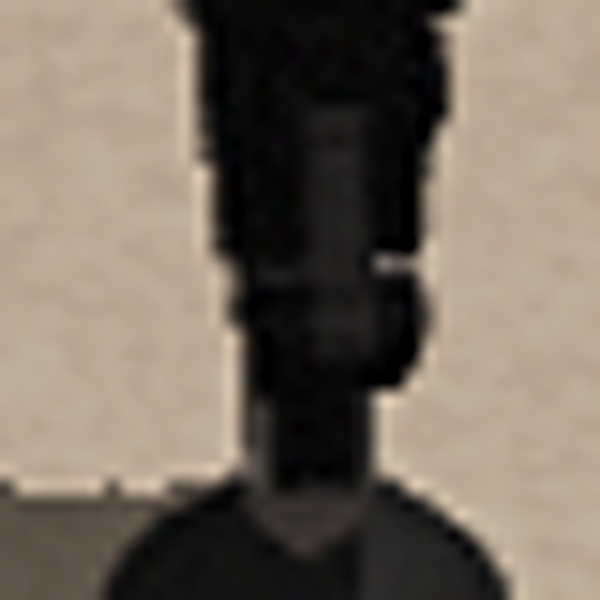

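Emit:
step_arm(steps=[0,0,0,0.005,0,0,0,0,0,0,0.005,0,0,0])

```text
time_s: 7.1
position: [0.4355, -0.1086, 0.0527]
tool_rot: [[-0.937, 0.348, -0.0], [0.348, 0.937, 0.0], [0.0, 0.0, -1.0]]
ft_force: [-0.4, 0.3, -0.3]
grip_width: -0.0002
```

Emit:
step_arm(steps=[0,0,0,0.005,0,0,0,0,0,0,0.005,0,0,0])

```text
time_s: 7.3
position: [0.4356, -0.1087, 0.0513]
tool_rot: [[-0.937, 0.348, 0.0], [0.348, 0.937, -0.0], [-0.0, -0.0, -1.0]]
ft_force: [0.2, -0.8, 1.3]
grip_width: -0.0002
```

```bash
python3 v.py pics/b6.png 315 270 20|tail -10; python3 g.py
```

```text
276 [[422, -135, 104], [425, -139, 106]]
277 [[429, -120, 85], [433, -124, 86]]
278 [[429, -121, 82], [434, -121, 80]]
279 [[429, -120, 77], [434, -122, 77]]
280 [[429, -121, 75], [432, -125, 77]]
281 [[430, -119, 69], [434, -122, 70]]
282 [[430, -118, 65], [434, -122, 67]]
283 [[432, -113, 56], [436, -116, 57]]
284 [[432, -114, 53], [435, -119, 56]]
285 [[430, -118, 53], [435, -120, 54]]
7.35 [ 0.4356 -0.1087  0.0513] [-29.2  25.2 104.4   0.   50.4 -98.8] F [ 1.04 -0.14  1.01] -0.00028937599585083444
[[-0.937, 0.348, 0.0], [0.348, 0.937, -0.0], [-0.0, -0.0, -1.0]]
```

View pics/b6.png

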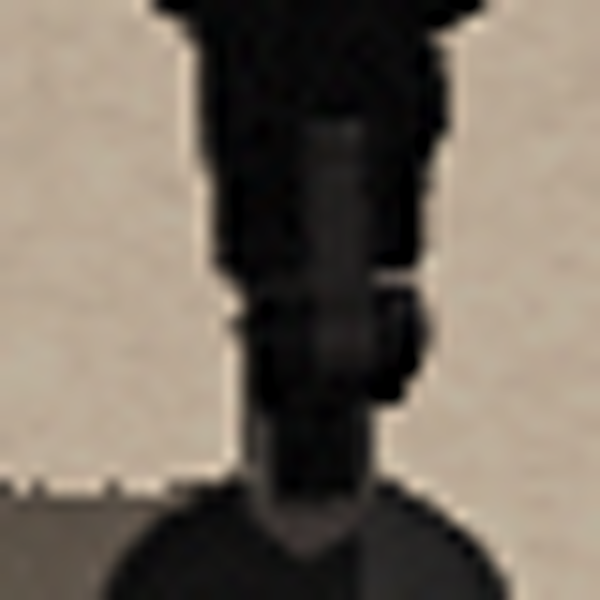

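Emit:
step_arm(steps=[0,0,0,0.005,0,0,0,0,0,0,0.005,0,0,0])

```text
time_s: 7.55
position: [0.4356, -0.1087, 0.0498]
tool_rot: [[-0.937, 0.348, 0.0], [0.348, 0.937, -0.0], [-0.0, -0.0, -1.0]]
ft_force: [0.1, 0.1, 1.6]
grip_width: -0.0001
```

Emit:
step_arm(steps=[0,0,0,0.005,0,0,0,0,0,0,0.005,0,0,0])

```text
time_s: 7.75
position: [0.4356, -0.1087, 0.0483]
tool_rot: [[-0.937, 0.348, 0.0], [0.348, 0.937, -0.0], [-0.0, -0.0, -1.0]]
ft_force: [0.5, 0.4, 2.4]
grip_width: 0.0003
```

Emit:
step_arm(steps=[0,0,0,0.005,0,0,0,0,0,0,0.005,0,0,0])

```text
time_s: 7.95
position: [0.4356, -0.1087, 0.0468]
tool_rot: [[-0.937, 0.348, 0.0], [0.348, 0.937, -0.0], [-0.0, -0.0, -1.0]]
ft_force: [-1.2, 0.1, 2.7]
grip_width: 0.0001
```

Emit:
step_arm(steps=[0,0,0,0.004,0,0,0,0,0,0,0.004,0,0,0])

```text
time_s: 8.15
position: [0.4356, -0.1087, 0.0456]
tool_rot: [[-0.937, 0.348, 0.0], [0.348, 0.937, -0.0], [-0.0, -0.0, -1.0]]
ft_force: [0.3, -0.2, 4.2]
grip_width: 0.0002
```

Emit:
step_arm(steps=[0,0,0,0.003,0,0,0,0,0,0,0.003,0,0,0])

```text
time_s: 8.35
position: [0.4357, -0.1087, 0.0453]
tool_rot: [[-0.937, 0.348, 0.001], [0.348, 0.937, -0.0], [-0.001, -0.0, -1.0]]
ft_force: [-1.9, 0.7, 11.9]
grip_width: -0.0004
```

The stop is reached: 11.9 N, with the plunger fully down. At the stop the tip is at z=0.050 while the TCP reads 0.0453, so tip height = reported TCP z + 4.7 mm. Now I'll release straight up.

Emit:
step_arm(steps=[0,0,0,0,0,0,0,0,0,0,-0.02,0,0,0,0,0,0,-0.05,0,0,0,0,0,0,-0.12,0,0,0,0,0,0,-0.22,0,0,0,0,0,0,-0.34,0,0,0,0,0,0,-0.46,0,0,0,0,0,0,-0.56,0,0,0,0,0,0,-0.6,0,0,0,0,0,0,-0.6,0,0,0])

```text
time_s: 9.35
position: [0.4358, -0.1088, 0.2264]
tool_rot: [[-0.937, 0.348, 0.003], [0.348, 0.937, -0.002], [-0.003, -0.001, -1.0]]
ft_force: [0.6, 0.9, 0.5]
grip_width: -0.0004
```

```bash
python3 g.py .620 .045 .21; python3 v.py pics/b7.png 315 270 20|head -1
```

```text
9.35 [ 0.4358 -0.1088  0.2264] [-29.2  11.6  89.4  -0.   78.8 -98.8] F [0.63 0.88 0.45] -0.00041575065320974757
[[-0.937, 0.348, 0.003], [0.348, 0.937, -0.002], [-0.003, -0.001, -1.0]]
frac [-0.3968  0.6943  0.0555]
[ 0.85  0.32 -0.69]
```

View pics/b7.png

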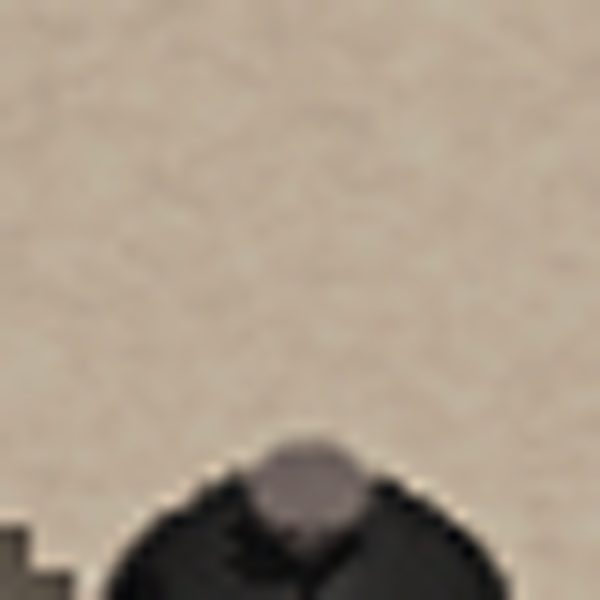

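The button is back up. Moving high to above the green cap.

Emit:
step_arm(steps=[0,-0.04,0.07,0,0,0,0,0,-0.1,0.17,0,0,0,0,0,-0.16,0.28,0,0,0,0,0,-0.22,0.39,0,0,0,0,0,-0.28,0.5,0,0,0,0,0,-0.33,0.59,0,0,0,0,0,-0.37,0.65,0,0,0,0,0,-0.397,0.694,0,0,0,0,0,-0.397,0.694,0,0,0,0,0,-0.397,0.694,0,0,0,0])

```text
time_s: 10.4
position: [0.6191, 0.0449, 0.2233]
tool_rot: [[-0.937, 0.348, -0.003], [0.348, 0.937, 0.0], [0.003, -0.001, -1.0]]
ft_force: [-0.6, 0.8, -0.4]
grip_width: -0.0001
```

```bash
cat > w.py <<'E'
import sys
from h import *
f=sys.argv[1];W=[]
s=env.observe();p=np.array(s["position"])
for cam,x,y,r in(("top",int(sys.argv[2]),int(sys.argv[3]),40),("side",int(sys.argv[4]),int(sys.argv[5]),40)):
    im,d=imaging.get_image(cam)
    x=min(max(x,r),640-r);y=min(max(y,r),480-r)
    c=cv2.resize(im[y-r:y+r,x-r:x+r],(400,400),interpolation=cv2.INTER_CUBIC)
    C=imaging.get_calibration(cam);K=np.array(C["camera_matrix"]);T=np.linalg.inv(np.array(C["world_from_camera"]))
    q=T@np.r_[p+[0,0,.0047],1];u=K@q[:3]/q[2];print(cam,u[:2].round(1),"crop",((u[:2]-[x-r,y-r]+.5)*200/r).round())
    W.append(c)
cv2.imwrite(f,np.hstack(W))
E
python3 g.py .620 .045 .1115; python3 w.py pics/g1.png 295 187 351 190
```

```text
10.4 [0.6191 0.0449 0.2233] [ -6.8  29.3  62.4  -0.   88.5 -76.4] F [-0.64  0.8  -0.39] -0.00011343151142514599
[[-0.937, 0.348, -0.003], [0.348, 0.937, 0.0], [0.003, -0.001, -1.0]]
frac [-0.0038  0.0016  0.3728]
top [291.9 171.4] crop [187. 124.]
side [353.  177.9] crop [213. 142.]
```

View pics/g1.png

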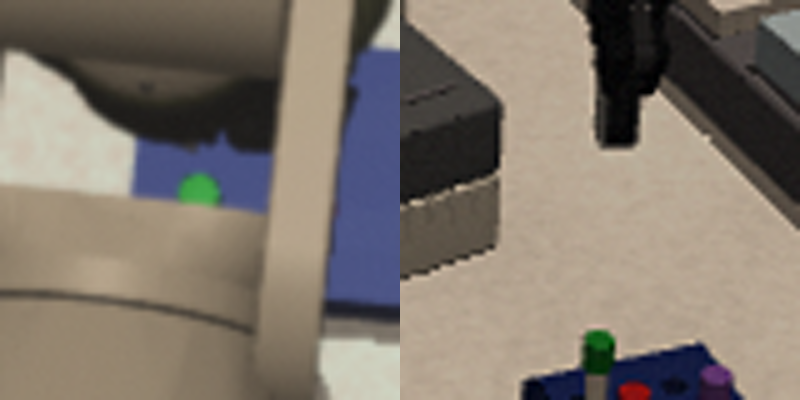

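The fingertip projection with the +4.7 mm offset agrees with the side view: tip at about (353,179), green cap below at (351,217). Lowering to about 40 mm above the cap and checking.

Emit:
step_arm(steps=[0,-0.003,0,0.03,0,0,0,0,-0.003,0,0.07,0,0,0,0,-0.003,0,0.12,0,0,0,0,-0.003,0,0.18,0,0,0,0,-0.003,0,0.23,0,0,0,0,-0.003,0,0.27,0,0,0,0,-0.003,0,0.29,0,0,0,0,-0.003,0,0.305,0,0,0,0,-0.003,0,0.305,0,0,0,0,-0.003,0,0.305,0,0,0])

```text
time_s: 11.5
position: [0.6208, 0.0447, 0.1337]
tool_rot: [[-0.937, 0.348, 0.001], [0.348, 0.937, -0.0], [-0.001, 0.0, -1.0]]
ft_force: [-0.2, -0.3, -0.2]
grip_width: -0.0001
```

```bash
python3 g.py .620 .045 .1145; python3 w.py pics/g2.png 295 187 351 205
```

```text
11.5 [0.6208 0.0447 0.1337] [ -6.8  33.3  70.5  -0.   76.2 -76.4] F [-0.16 -0.33 -0.21] -8.429299826058716e-05
[[-0.937, 0.348, 0.001], [0.348, 0.937, -0.0], [-0.001, 0.0, -1.0]]
frac [0.0029 0.     0.0641]
top [293.8 180.4] crop [196. 170.]
side [351.6 205.2] crop [206. 204.]
```

View pics/g2.png

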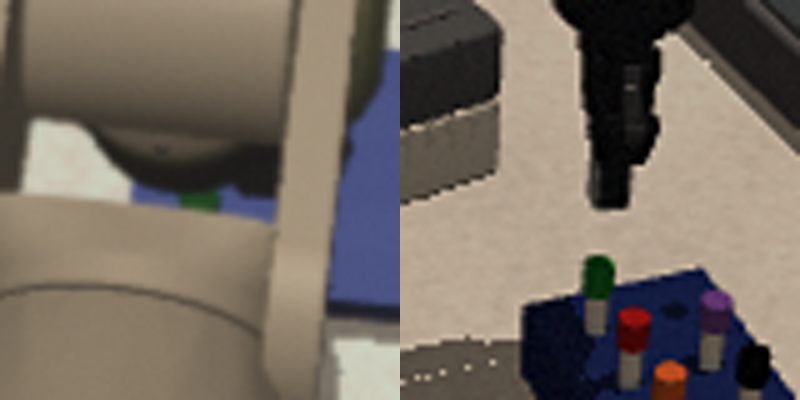

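Emit:
step_arm(steps=[0,0.001,0,0.01,0,0,0,0,0.001,0,0.03,0,0,0,0,0.001,0,0.05,0,0,0,0,0.001,0,0.06,0,0,0,0,0.001,0,0.064,0,0,0,0,0.001,0,0.064,0,0,0])

```text
time_s: 12.2
position: [0.6202, 0.0448, 0.1138]
tool_rot: [[-0.937, 0.348, -0.0], [0.348, 0.937, 0.0], [0.0, -0.0, -1.0]]
ft_force: [-0.5, -0.6, -0.3]
grip_width: 0.0003
```

```bash
python3 g.py .620 .045 .1145; python3 w.py pics/g3.png 295 187 351 205
```

```text
12.2 [0.6202 0.0448 0.1138] [ -6.8  34.4  72.    0.   73.7 -76.4] F [-0.49 -0.59 -0.34] 0.00029036994507637134
[[-0.937, 0.348, -0.0], [0.348, 0.937, 0.0], [0.0, -0.0, -1.0]]
frac [ 0.0008  0.0003 -0.0024]
top [294.  182.7] crop [198. 181.]
side [351. 211.] crop [202. 233.]
```

View pics/g3.png

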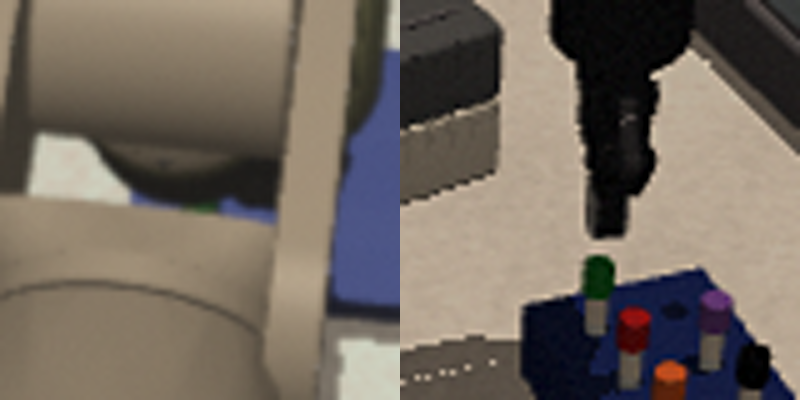

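The tip is about 22 mm above the green cap and centred over it: tip at crop (206,237), cap at (200,262). Holding over 2 s.

Emit:
step_arm(steps=[0,0,0,0,0,0,0,0,0,0,0,0,0,0,0,0,0,0,0,0,0,0,0,0,0,0,0,0,0,0,0,0,0,0,0,0,0,0,0,0,0,0,0,0,0,0,0,0,0,0,0,0,0,0,0,0,0,0,0,0,0,0,0,0,0,0,0,0,0,0])

```text
time_s: 13.3
position: [0.6203, 0.0448, 0.114]
tool_rot: [[-0.937, 0.348, -0.0], [0.348, 0.937, 0.0], [0.0, -0.0, -1.0]]
ft_force: [-0.1, -0.3, 0.2]
grip_width: -0.0004
```

Emit:
step_arm(steps=[0,0,0,0,0,0,0,0,0,0,0,0,0,0,0,0,0,0,0,0,0,0,0,0,0,0,0,0,0,0,0,0,0,0,0,0,0,0,0,0,0,0,0,0,0,0,0,0,0,0,0,0,0,0,0,0,0,0,0,0,0,0,0,0,0,0,0,0,0,0])

```text
time_s: 14.3
position: [0.6203, 0.0448, 0.114]
tool_rot: [[-0.937, 0.348, 0.0], [0.348, 0.937, 0.0], [-0.0, 0.0, -1.0]]
ft_force: [0.6, -0.8, -0.1]
grip_width: -0.0002
```

Emit:
step_arm(steps=[0,0,0,0,0,0,0,0,0,0,0,0,0,0,0,0,0,0,0,0,0,0,0,0,0,0,0,0,0,0,0,0,0,0,0,0,0,0,0,0,0,0,0,0,0,0,0,0,0,0,0,0,0,0,0,0,0,0,0,0,0,0,0,0,0,0,0,0,0,0])

```text
time_s: 15.3
position: [0.6202, 0.0448, 0.114]
tool_rot: [[-0.937, 0.348, -0.0], [0.348, 0.937, 0.0], [0.0, 0.0, -1.0]]
ft_force: [-0.2, -1.2, 0.5]
grip_width: -0.0
```

Emit:
step_arm(steps=[0,0,0,-0.03,0,0,0,0,0,0,-0.1,0,0,0,0,0,0,-0.2,0,0,0,0,0,0,-0.3,0,0,0,0,0,0,-0.38,0,0,0,0,0,0,-0.42,0,0,0,0,0,0,-0.45,0,0,0,0,0,0,-0.45,0,0,0,0,0,0,-0.45,0,0,0])

```text
time_s: 16.2
position: [0.62, 0.0448, 0.248]
tool_rot: [[-0.937, 0.348, -0.002], [0.348, 0.937, 0.0], [0.002, -0.0, -1.0]]
ft_force: [-0.5, -0.2, -0.9]
grip_width: -0.0003
```

```bash
python3 g.py .573 -.3425 .248
```

```text
16.2 [0.62   0.0448 0.248 ] [ -6.8  28.6  59.6  -0.   91.9 -76.4] F [-0.5  -0.15 -0.89] -0.00029823888285888164
[[-0.937, 0.348, -0.002], [0.348, 0.937, 0.0], [0.002, -0.0, -1.0]]
frac [-3.0300e-01 -1.2648e+00 -1.0000e-04]
```

Emit:
step_arm(steps=[0,-0.01,-0.05,0,0,0,0,0,-0.03,-0.13,0,0,0,0,0,-0.06,-0.24,0,0,0,0,0,-0.09,-0.36,0,0,0,0,0,-0.11,-0.47,0,0,0,0,0,-0.13,-0.56,0,0,0,0,0,-0.15,-0.632,0,0,0,0,0,-0.15,-0.632,0,0,0,0])

```text
time_s: 17.0
position: [0.5955, -0.152, 0.2479]
tool_rot: [[-0.936, 0.352, -0.002], [0.352, 0.936, 0.0], [0.002, -0.001, -1.0]]
ft_force: [0.6, -0.1, -0.1]
grip_width: -0.0004
```

Emit:
step_arm(steps=[0,-0.01,-0.05,0,0,0,0,0,-0.03,-0.13,0,0,0,0,0,-0.06,-0.24,0,0,0,0,0,-0.09,-0.36,0,0,0,0,0,-0.11,-0.47,0,0,0,0,0,-0.13,-0.56,0,0,0,0,0,-0.153,-0.632,0,0,0,0,0,-0.153,-0.632,0,0,0,0,0,-0.153,-0.632,0,0,0,0])

```text
time_s: 17.9
position: [0.5732, -0.3422, 0.2486]
tool_rot: [[-0.937, 0.348, -0.001], [0.348, 0.937, 0.001], [0.001, 0.001, -1.0]]
ft_force: [0.0, -0.2, -0.4]
grip_width: -0.0001
```

Emit:
step_arm(steps=[0,0,0,0.03,0,0,0,0,0,0,0.1,0,0,0,0,0,0,0.17,0,0,0,0,0,0,0.22,0,0,0,0,0,0,0.25,0,0,0,0,0,0,0.26,0,0,0,0,0,0,0.26,0,0,0,0,0,0,0.26,0,0,0])

```text
time_s: 18.7
position: [0.5737, -0.3423, 0.1719]
tool_rot: [[-0.937, 0.348, 0.001], [0.348, 0.937, -0.001], [-0.001, -0.001, -1.0]]
ft_force: [-0.1, -0.2, -0.5]
grip_width: 0.0004
```

```bash
python3 g.py .573 -.3425 .1405; python3 w.py pics/w1.png 481 203 416 300
```

```text
18.7 [ 0.5737 -0.3423  0.1719] [ -41.    36.    58.6   -0.    85.3 -110.6] F [-0.05 -0.16 -0.48] 0.000375012360572281
[[-0.937, 0.348, 0.001], [0.348, 0.937, -0.001], [-0.001, -0.001, -1.0]]
frac [ 0.002  -0.0014  0.1048]
top [488.8 197.9] crop [241. 177.]
side [419.4 292.6] crop [219. 166.]
```

View pics/w1.png

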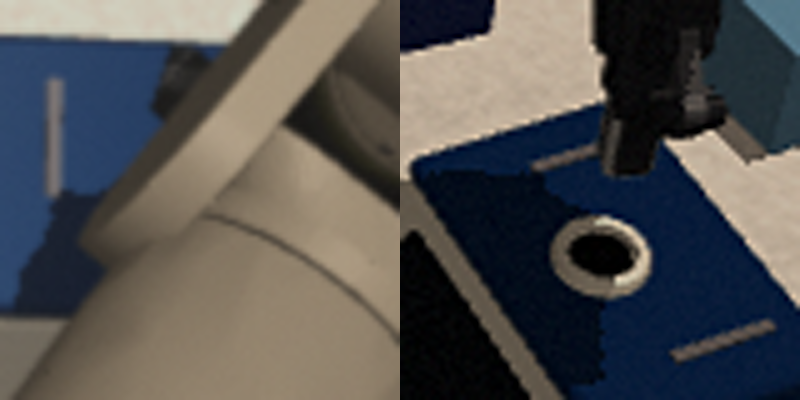

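The tip is over the blue well, about 53 mm above the collar and lined up in the side view. Lowering to about 23 mm.

Emit:
step_arm(steps=[0,0,0,0.02,0,0,0,0,0,0,0.05,0,0,0,0,0,0,0.08,0,0,0,0,0,0,0.095,0,0,0,0,0,0,0.1,0,0,0,0,0,0,0.1,0,0,0])

```text
time_s: 19.4
position: [0.5734, -0.3423, 0.1408]
tool_rot: [[-0.937, 0.348, -0.0], [0.348, 0.937, 0.0], [0.0, 0.0, -1.0]]
ft_force: [1.5, -0.3, -0.6]
grip_width: -0.0
```

```bash
python3 g.py .573 -.3425 .1405; python3 w.py pics/w2.png 481 203 416 300
```

```text
19.4 [ 0.5734 -0.3423  0.1408] [ -41.    37.4   61.2   -0.    81.4 -110.6] F [ 1.49 -0.35 -0.59] -3.455574006540747e-05
[[-0.937, 0.348, -0.0], [0.348, 0.937, 0.0], [0.0, 0.0, -1.0]]
frac [ 0.0009 -0.0011  0.0009]
top [483.9 200.8] crop [217. 191.]
side [417.1 302.6] crop [208. 215.]
```

View pics/w2.png

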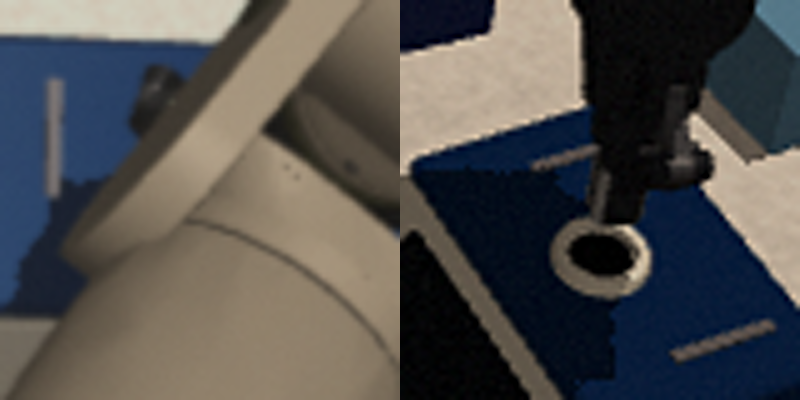

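The tip (crop 215,220) is about 22 mm above the well mouth (203,255), as predicted. Holding over 2 s, then retreating up.

Emit:
step_arm(steps=[0,0,0,0,0,0,0,0,0,0,0,0,0,0,0,0,0,0,0,0,0,0,0,0,0,0,0,0,0,0,0,0,0,0,0,0,0,0,0,0,0,0,0,0,0,0,0,0,0,0,0,0,0,0,0,0,0,0,0,0,0,0,0,0,0,0,0,0,0,0])

```text
time_s: 20.5
position: [0.5734, -0.3423, 0.141]
tool_rot: [[-0.937, 0.348, 0.0], [0.348, 0.937, -0.0], [-0.0, -0.0, -1.0]]
ft_force: [-0.3, 0.5, -0.6]
grip_width: 0.0001
```

Emit:
step_arm(steps=[0,0,0,0,0,0,0,0,0,0,0,0,0,0,0,0,0,0,0,0,0,0,0,0,0,0,0,0,0,0,0,0,0,0,0,0,0,0,0,0,0,0,0,0,0,0,0,0,0,0,0,0,0,0,0,0,0,0,0,0,0,0,0,0,0,0,0,0,0,0])

```text
time_s: 21.5
position: [0.5734, -0.3423, 0.141]
tool_rot: [[-0.937, 0.348, -0.0], [0.348, 0.937, 0.0], [0.0, 0.0, -1.0]]
ft_force: [0.4, -0.4, -0.0]
grip_width: 0.0
```

Emit:
step_arm(steps=[0,0,0,0,0,0,0,0,0,0,0,0,0,0,0,0,0,0,0,0,0,0,0,0,0,0,0,0,0,0,0,0,0,0,0,0,0,0,0,0,0,0,0,0,0,0,0,0,0,0,0,0,0,0,0,0,0,0,0,0,0,0,0,0,0,0,0,0,0,0])

```text
time_s: 22.5
position: [0.5734, -0.3423, 0.141]
tool_rot: [[-0.937, 0.348, 0.0], [0.348, 0.937, -0.0], [-0.0, -0.0, -1.0]]
ft_force: [0.3, -0.6, -0.5]
grip_width: 0.0002
```

Emit:
step_arm(steps=[0,0,0,-0.03,0,0,0,0,0,0,-0.1,0,0,0,0,0,0,-0.2,0,0,0,0,0,0,-0.28,0,0,0,0,0,0,-0.33,0,0,0,0,0,0,-0.35,0,0,0,0,0,0,-0.35,0,0,0,0,0,0,-0.35,0,0,0])

```text
time_s: 23.3
position: [0.5732, -0.3421, 0.2452]
tool_rot: [[-0.937, 0.348, -0.001], [0.348, 0.937, 0.001], [0.001, 0.001, -1.0]]
ft_force: [0.2, 0.1, 0.5]
grip_width: 0.0002
```

Run:
```python
from h import *
im,_=imaging.get_image("side");cv2.imwrite("pics/end.png",im)
a=cv2.imread("pics/side0.png");d=cv2.absdiff(a,im).max(2)
for n,(x,y) in dict(bell=(315,295),rack=(362,240),carton=(313,325),blue=(405,330),reader=(326,413)).items(): print(n,np.percentile(d[y-15:y+15,x-15:x+15],[50,95]))
print(env.observe()["time_s"])
```

```text
bell [ 9. 73.]
rack [11. 18.]
carton [15. 75.]
blue [11. 48.]
reader [21. 25.]
23.35
```

View pics/end.png

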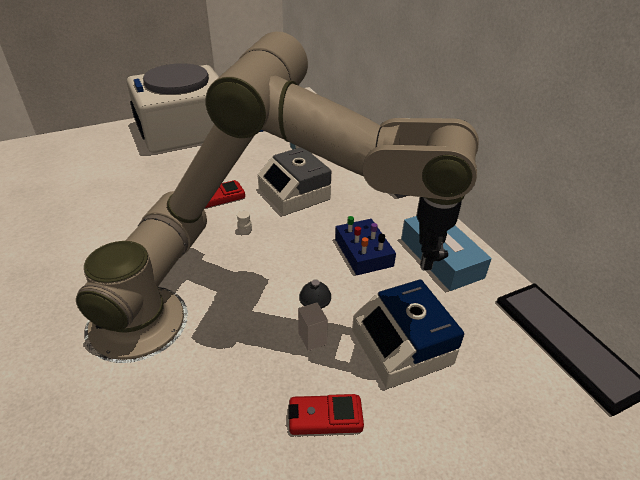

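All objects stand where they were; only shadows have changed. The plunger is up and the arm is clear.

```bash
python3 -c "
from rig import close_job
print(close_job())"
```

```text
the job is handed in; nothing more can be done
None
```

The job is handed in at about 23 s of the 58 s allowed. I rang the bell, then pointed at the green cap and then at the blue analyser's well.

- **Bell:** I pressed the plunger with the shut fingertips down to its stop. The force rose from 1 to 4 N, then jumped to 12 N. After I lifted off, the camera showed the button back up.
- **Green cap:** I pointed from about 22–23 mm above it for about 3 s.
- **Blue well:** I pointed from about 22–23 mm above the mouth for about 3 s.
- **Travel between points:** The fingertips stayed about 13 cm above the tube caps and never crossed the grey analyser's well.

**Last checks:** The final side picture shows the tubes, bell, carton, jar, readers and analysers where they were. The numeric picture comparison also differs, which I put down to shadows. The wrist force was near zero, with the arm about 13 cm above the blue well.

**What disagreed:**
- **Fingertip height:** The tips were not 17 mm ahead of the reported TCP as stated. Contact with the plunger and the pictures both put them about 5 mm behind it, so I set the pointing heights from that.
- **Green cap detection:** The network's best picks for the green cap in the top view were wrong. I took the position by eye from zoomed pictures; the two cameras agreed to about 1 mm.

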